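Gauge and sort filter modules

ROBOT

A 6-joint arm with a two-finger parallel gripper is mounted at the origin on the work surface. World frame = base frame: x ahead of the robot, y to its left, z up, the work surface at z = 0. Lengths are in mm, angles in degrees, forces in N, time in s.
With the tool pointing down it reaches from about 300 to 850 mm from the base axis. Payload 4.2 kg.
Tool frame: the origin (TCP) lies between the finger pads; the fingertips stand 22 mm ahead of it and the grasp point (between the pads) lies 3 mm ahead of it; z points along the fingers, y is the direction in which the jaws open and shut (so a half turn about z gives the same grasp; the last joint's range is limited). The gripper opens to 91 mm and grips with 3 to 60 N. Pads are 32 mm wide; open, the fingers measure 118 mm over their backs; the gripper's body (76 mm by 178 mm) begins 60 mm behind the grasp point.
Start: joints at [71.963, 18.312, 89.639, -0, 72.044, -1.146], TCP at [167.067, 550.209, 235.976] pointing down, gripper open.
Joint ranges: [-177.97, 177.97], [-48.28, 115.42], [12.27, 149.76], [-77.06, 257.06], [2.81, 150.46], [-146.56, 146.56]. Speed limits (degrees/s): [147.25, 147.25, 180, 180, 180, 180].

INTERFACE

Orientations are given as [roll, pitch, yaw] about the fixed x, y, z axes, in that order (R = Rz(yaw) Ry(pitch) Rx(roll)).
In Python, from workcell import * gives the robot as it stands.
- The arm moves only by the shell command python3 -m jog 'ROWS' [OPENING] [FORCE]. ROWS is text: rows parted by semicolons, each of 6 numbers parted by spaces: the shift along the tool's x, y, z in units of 0.5 m (1.0 is 0.5 m), then the turn, a rotation vector about the tool's x, y, z in units of pi/2 rad (1.0 is pi/2 rad). A call has 1 to 20 rows; each row is the pose to reach, as a shift and turn from the pose measured when the call began, along the tool's axes at that moment; what a row does not reach only later rows make up. A row lasts 1/12 s, in which the tool goes at most 41.7 mm and 7.16 degrees, less where a joint would pass 70% of its speed; a pose out of reach is approached as far as the arm can. A call with a number of a shift or a turn outside -1 to 1 is refused whole. A call with a gripper value outside its range is refused whole. OPENING is the opening, from -1 (shut) to 1 (fully open), set as the call begins (- or left out, the last holds). The fingers move at their own pace and stop on an object; FORCE is the grip in N (left out, the last holds). Time passes only in rows, so rows that repeat a pose let the fingers close. It gives the time, the measured TCP pose, the force and the opening at its end, in the units of the state.
- state(): the state, without advancing time (a new reading comes with each control period).
- grab_frame(name): name is "side" or "top" or "wrist"; returns the picture (480x640x3 uint8, red, green, blue); there is no depth.
- calibration(name): a dict with "mtx" (3x3 intrinsics, pixels), "rvec" (rotation vector, rad) and "tvec" (3), from world to camera coordinates, as OpenCV has them. Camera axes: x right, y down, z forward; pixel columns grow to the right and rows downward; lengths in mm; the calibration is good to about 2 mm. A picture is of the moment at which its call begins: read the wrist's pose just before it. calibration takes no time and is no camera call; for the wrist camera it gives the pose at the moment of the call.
- job_done(): hands the job in, once; it reports no verdict.
Trained networks look in the newest picture that a camera, given by its name, has taken for a name from the list of things; names that differ only in an ending like _2 or _b are one class to them, and where a whole thing is asked for, a point or a joint stands for the part that bears it (a point fixed in the world has none). Each returns a list of dicts, best first, with "confidence" (0 to 1); they miss things now and then, are a little off and sometimes report something else, mostly with a low value. They report only what shows in the picture. A call takes as long as a camera call. They do not tell look-alikes from the thing itself.
- spot_in(query, camera): "rect" ([left, top, right, bottom] in pixels, round what is visible of it).
- tip_of(query, camera): "location" ([column, row] in pixels: a listed point, or the origin of a listed thing).
The state is a dict: "time_s": time; "qpos": joint angles; "qvel": joint speeds; "effort": joint torques, N m; "ee_pos": TCP position; "ee_rot": TCP orientation; "force": force on the tool from outside, world axes, zero at the start; "torque": the same for the moment, N m; "gripper_width": finger opening in mm.
Only numpy, scipy, OpenCV 4.12 (cv2) and the standard library are available. Lean on these libraries where they do the work, as an engineer would, in place of code of your own. Each camera call takes 0.05 s, during which the arm holds its last target. There are 200 camera calls.

TASK

Check the two filter modules that stand on the red mat in the leaning slot gauge, one after the other: lower each into the slot, without forcing it, as far as it will go, then put it away before taking the next. One that passes the green go jaws and is stopped by the red no-go jaws is good and goes into the green tray; one that is stopped at the mouth of the go jaws, or that drops through the no-go jaws to the floor of the slot, goes into the red tray, each left standing upright. Leave the module on the yellow pad and the mug, mouse and screwdriver where they are.

Things in the scene. Friction and masses are not known exactly. Their poses are not given: they have to be found in the camera images.
- module_a: one of three look-alike filter modules: aluminium case 60 mm long (x), 70 mm tall (z), 16 to 36 mm thick (y; differs, not told). Black grip fin on top, centred, 44 mm (x) by 12 mm (y), from 70 to 110 mm above the underside. 0.15 to 0.31 kg. Origin: centre of the underside, z up. Two of the three stand on the red mat, one on the yellow pad; which is which varies
- module_b: one of three look-alike filter modules: aluminium case 60 mm long (x), 70 mm tall (z), 16 to 36 mm thick (y; differs, not told). Black grip fin on top, centred, 44 mm (x) by 12 mm (y), from 70 to 110 mm above the underside. 0.15 to 0.31 kg. Origin: centre of the underside, z up. Two of the three stand on the red mat, one on the yellow pad; which is which varies
- module_c: one of three look-alike filter modules: aluminium case 60 mm long (x), 70 mm tall (z), 16 to 36 mm thick (y; differs, not told). Black grip fin on top, centred, 44 mm (x) by 12 mm (y), from 70 to 110 mm above the underside. 0.15 to 0.31 kg. Origin: centre of the underside, z up. Two of the three stand on the red mat, one on the yellow pad; which is which varies
- gauge_head: the gauge's slot between two facing jaws, open at the ends, leaning 30 degrees: its mouth faces up and to the robot's right, to the red mat. Origin: centre of the slot at the top of the green go jaws (gap 30.5 mm, 25 mm deep); z points out of the slot (a module goes in along -z, its z along this z), x along it (jaws 70 mm long), y across. Above, a 45 degree lead-in widens to 42 mm at z = +6 mm
- gauge_nogo (a point): centre of the slot at the top of the red no-go jaws, 25 mm inside the mouth (z = -25 mm of gauge_head, same axes): gap 21.5 mm, 25 mm deep, jaws out to 32 mm either side. A good module's underside stops here; a too thick one's stops about 2 mm outside the mouth
- gauge_floor (a point): centre of the slot's floor, 50 mm inside the mouth, where a too thin module's underside stops. Every module is at least 4 mm thicker or thinner than either gap
- gauge: grey base of the gauge, fixed to the table, 160 by 100 mm, 12 mm thick. Origin: centre of its underside; the slot's origin is at (12, 0, 92) mm in it; both share their y axis, the slot being turned 30 degrees about it so that its z leans to the base's -x
- green_tray: green tray, fixed, 130 mm (x) by 170 mm (y) outside, 30 mm high, walls and floor 5 mm thick. Origin: centre of its underside
- red_tray: red tray, fixed, 130 mm (x) by 170 mm (y) outside, 30 mm high, walls and floor 5 mm thick. Origin: centre of its underside
- hold_pad: flat yellow pad, 100 by 80 mm, 1 mm thick; the module standing on its middle (within about 10 mm) is on hold and stays. Origin: its centre
- mug: white mug, 80 mm across, 90 mm high, a bystander. Origin: centre of its underside
- mouse: black computer mouse, 105 by 62 by 34 mm, a bystander. Origin: centre of its underside
- screwdriver: screwdriver, 200 mm long, lying, a bystander. Origin: under its middle
Mind the look-alikes: they are no part of the job. Leave any purple look-alike of the gauge alone.

How it is judged:
By the outcome, as a careful person would: the job done as asked, in the order asked, and still so for the second after the job is handed in, with the robot touching nothing.
It also fails if it takes over 72 s, if anything falls off the work surface, if the arm or the gripper's body presses on something with over 40 N, if the wrist force passes 120 N, or if a joint passes its speed limit or range.

## Working session

There is one attempt and no reset: what is moved stays moved. The work goes in short steps, Python scripts to look and compute and a shell command to move; the robot and the scene stay as the last step left them, time stands still between calls to the robot, and variables do not carry over. Pictures are saved under pics/ and viewed, about 8 in all and at most 12, crops included, and the job is handed in when it is done.

```bash
mkdir -p pics; ls; python3 - <<'E'
from workcell import *
import cv2,numpy as np
s=state();print(s)
for n in("top","side"):
    im=grab_frame(n);cv2.imwrite(f"pics/{n}0.png",im[:,:,::-1])
    c=calibration(n);print(n,c)
    for q in("module_a","gauge_head","gauge_nogo","gauge","green_tray","red_tray","hold_pad","mug","mouse","screwdriver"):
        print(q,[(np.round(d["location"]).tolist(),round(d["confidence"],2)) for d in tip_of(q,n)][:4])
E
```

```text
pics
{'time_s': 0.0, 'qpos': array([ 7.19627401e+01,  1.83493682e+01,  8.97072892e+01, -4.81025783e-04,
        7.20412607e+01, -1.14479396e+00]), 'qvel': array([ 0.04319293, -0.0066683 ,  0.04132042,  0.01461126, -0.05798163,
       -0.05533802]), 'effort': array([-3.07809569e-04, -4.12453687e+01, -2.31975818e+01,  7.26217870e-02,
        4.58002870e-02, -1.15911121e-04]), 'ee_pos': array([166.92855616, 549.75110247, 235.13702976]), 'ee_rot': array([-1.79902092e+02, -1.49906961e-03,  1.63107681e+02]), 'force': array([0.13099152, 0.31410485, 0.43642967]), 'torque': array([-0.0030509 ,  0.00714396, -0.01341782]), 'gripper_width': 91.23294537758437}
top {'mtx': array([[556.20215658,   0.        , 314.96642784],
       [  0.        , 556.20215658, 233.27414215],
       [  0.        ,   0.        ,   1.        ]]), 'rvec': array([ 2.1034203 , -2.13665185,  0.21006898]), 'tvec': array([-21.15973966, 589.26856882, 962.13178607])}
module_a [([479.0, 314.0], 0.94), ([389.0, 300.0], 0.61), ([446.0, 226.0], 0.56)]
gauge_head [([262.0, 358.0], 0.93), ([294.0, 222.0], 0.65)]
gauge_nogo [([299.0,
[... 504 characters left out ...]
     [  0.        , 440.53164647, 240.22021534],
       [  0.        ,   0.        ,   1.        ]]), 'rvec': array([ 2.16232095, -0.39457257,  0.22714916]), 'tvec': array([-567.5252325 ,  165.53516869,  803.09758466])}
module_a [([378.0, 360.0], 0.87), ([291.0, 415.0], 0.8), ([275.0, 328.0], 0.58)]
gauge_head [([310.0, 230.0], 0.96), ([197.0, 229.0], 0.61)]
gauge_nogo [([198.0, 245.0], 0.97), ([302.0, 237.0], 0.65)]
gauge [([314.0, 258.0], 0.94), ([203.0, 261.0], 0.79)]
green_tray [([271.0, 200.0], 0.86), ([301.0, 243.0], 0.58)]
red_tray [([212.0, 211.0], 0.59)]
hold_pad [([374.0, 365.0], 0.92)]
mug [([403.0, 305.0], 0.81)]
mouse [([387.0, 258.0], 0.89)]
screwdriver [([334.0, 210.0], 0.57)]
```

View pics/top0.png

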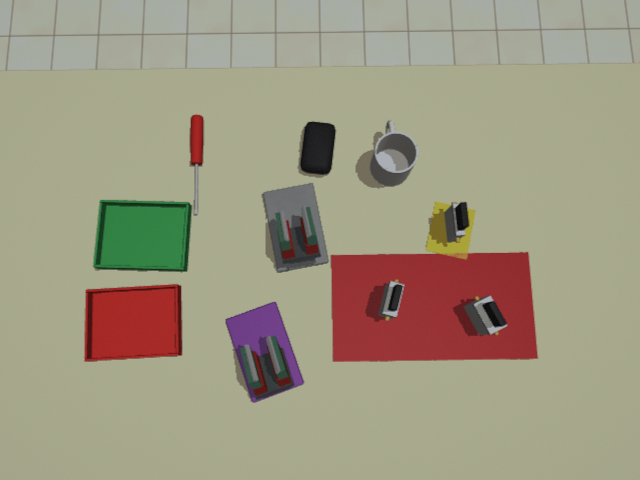

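View pics/side0.png

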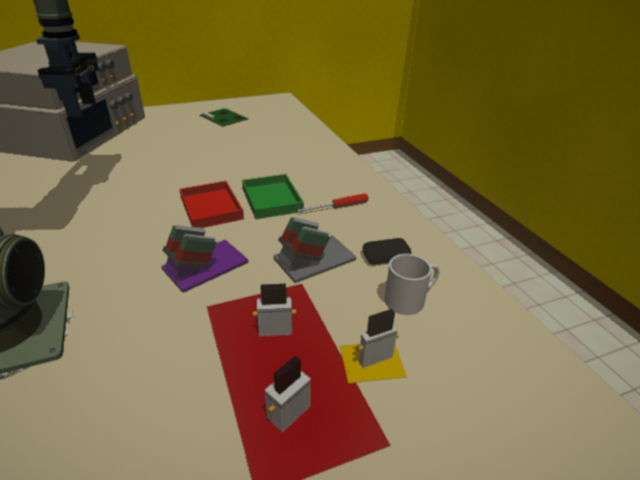

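```bash
cat > h.py <<'E'
import numpy as np,cv2
from workcell import *
from scipy.spatial.transform import Rotation as R
def cam(n): 
    c=calibration(n);return c["mtx"],cv2.Rodrigues(np.array(c["rvec"],float))[0],np.array(c["tvec"],float).ravel()
def proj(P,n,c=None):
    K,r,t=c or cam(n);p=(np.atleast_2d(P)@r.T+t)@K.T;return p[:,:2]/p[:,2:]
def at(px,n,z=0,c=None):
    K,r,t=c or cam(n);px=np.atleast_2d(px).astype(float)
    d=np.c_[px,np.ones(len(px))]@np.linalg.inv(K).T@r;o=-r.T@t
    return o+d*((z-o[2])/d[:,2])[:,None]
E
python3 - <<'E'
from h import *
np.set_printoptions(precision=1,suppress=True)
for n in("top","side"):
    K,r,t=cam(n);print(n,"cam at",-r.T@t, proj([[0,0,0],[500,0,0],[500,300,0],[167,550,200]],n))
T=lambda p,z=0:at(p,"top",z)
print("base",T([[264,190],[313,184],[328,262],[275,272]],12))
print("green",T([[98,201],[190,201],[188,271],[94,270]],30))
print("red",T([[86,288],[180,286],[182,355],[86,360]],30))
print("purple",T([[227,320],[275,304],[302,381],[253,401]],12))
print("mods",T([[394,298],[494,314],[461,216]],110))
print("pad",T([[435,202],[475,207],[467,258],[428,249]],1), "mat",T([[331,254],[527,253],[537,359],[332,360]],0))
print("mug",T([394,153],90),T([318,148],30),"screw",T([[197,118],[195,213]],10))
E
python3 -c "
import cv2;a=cv2.imread('pics/top0.png');
b=cv2.resize(a[170:285,250:345],None,fx=5,fy=5,interpolation=3);c=cv2.resize(a[270:345,370:520],None,fx=5,fy=5,interpolation=3)
import numpy as np
o=np.zeros((575,800,3),np.uint8);o[:,:475]=b;c=cv2.resize(a[270:340,375:440],None,fx=4.9,fy=4,interpolation=3);o[:280,480:798]=c[:, :318]
c=cv2.resize(a[285:355,455:520],None,fx=4.9,fy=4,interpolation=3);o[290:570,480:798]=c[:,:318]
cv2.imwrite('pics/c1.png',o)"
```

```text
top cam at [ 391.3  -26.3 1058.1] [[302.7 573.9]
 [299.7 285.2]
 [142.  287.6]
 [-85.8 509.3]]
side cam at [ 317.5 -722.1  610. ] [[  4.4 331. ]
 [268.9 271.3]
 [237.5 204.3]
 [ 83.9 114.1]]
base [[685.3  67.3  12. ]
 [695.9 -28.3  12. ]
 [541.9 -54.4  12. ]
 [524.4  46.2  12. ]]
green [[663.4 381.8  30. ]
 [660.7 206.6  30. ]
 [526.5 206.6  30. ]
 [531.1 381.3  30. ]]
red [[497.9 394.1  30. ]
 [498.8 220.6  30. ]
 [374.1 213.1  30. ]
 [368.  385.8  30. ]]
purple [[436.1 135.6  12. ]
 [464.2  46.3  12. ]
 [324.   -2.6  12. ]
 [290.4  86.4  12. ]]
mods [[ 464.4 -162.7  110. ]
 [ 434.8 -330.5  110. ]
 [ 605.3 -286.   110. ]]
pad [[ 658.8 -266.8    1. ]
 [ 647.6 -344.5    1. ]
 [ 547.1 -321.9    1. ]
 [ 565.8 -247.9    1. ]] mat [[ 559.1  -60.9    0. ]
 [ 555.2 -438.4    0. ]
 [ 355.9 -439.1    0. ]
 [ 360.1  -58.5    0. ]]
mug [[ 729.7 -177.    90. ]] [[763.1 -39.1  30. ]] screw [[837.2 201.9  10. ]
 [641.9 200.8  10. ]]
```

View pics/c1.png

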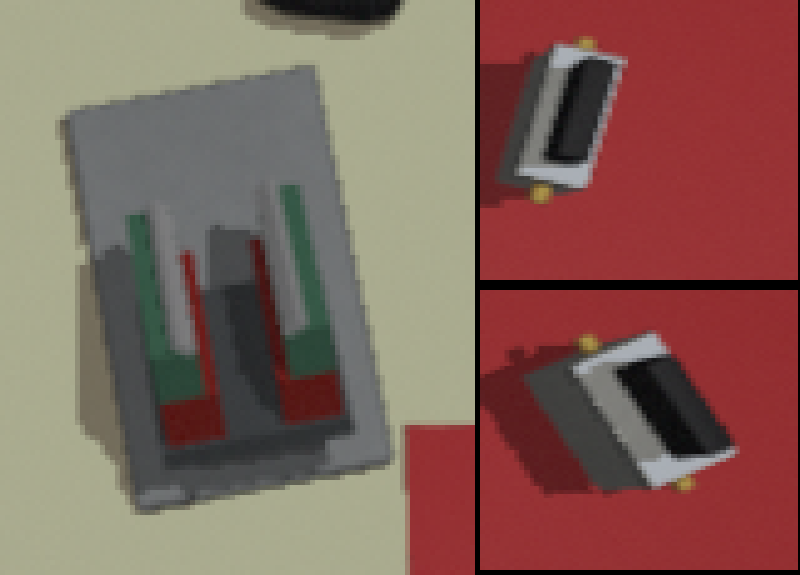

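```bash
cat >> h.py <<'E'
def slot(c,yaw):
    Rb=R.from_euler('z',yaw,degrees=True);o=np.array([*c,0])+Rb.apply([12,0,92]);return o,Rb*R.from_euler('y',-30,degrees=True)
E
python3 - <<'E'
from h import *
o2=[]
for yaw,col in((8.5,(0,255,255)),(188.5,(255,0,255))):
    o,Rs=slot((612,8),yaw);print(yaw,o,Rs.as_euler('xyz',degrees=True))
    row=[]
    for n,sl in(("top",(170,285,250,345)),("side",(200,290,260,365))):
        im=cv2.imread(f"pics/{n}0.png");a=im[sl[0]:sl[1],sl[2]:sl[3]];s=4 if n=="top" else 3.8
        a=cv2.resize(a,None,fx=s,fy=s,interpolation=3)
        for z,g in((6,42),(0,30.5),(-25,21.5),(-50,21.5)):
            P=o+Rs.apply([[x,y*g/2,z] for x,y in((-35,-1),(35,-1),(35,1),(-35,1))])
            q=(proj(P,n)+.5-[sl[2],sl[0]])*s
            cv2.polylines(a,[q.astype(int)],True,{6:(255,255,255),0:(0,255,0),-25:(0,0,255),-50:(0,0,0)}[z],1)
        b=np.zeros((300,400,3),np.uint8);f=min(300/a.shape[0],400/a.shape[1]);a=cv2.resize(a,None,fx=f,fy=f);b[:a.shape[0],:a.shape[1]]=a;row.append(b)
    o2.append(np.hstack(row))
cv2.imwrite("pics/fit.png",np.vstack(o2))
E
```

```text
8.5 [623.86819036   9.77371293  92.        ] [  0.  -30.    8.5]
188.5 [600.13180964   6.22628707  92.        ] [   0.   -30.  -171.5]
```

View pics/fit.png

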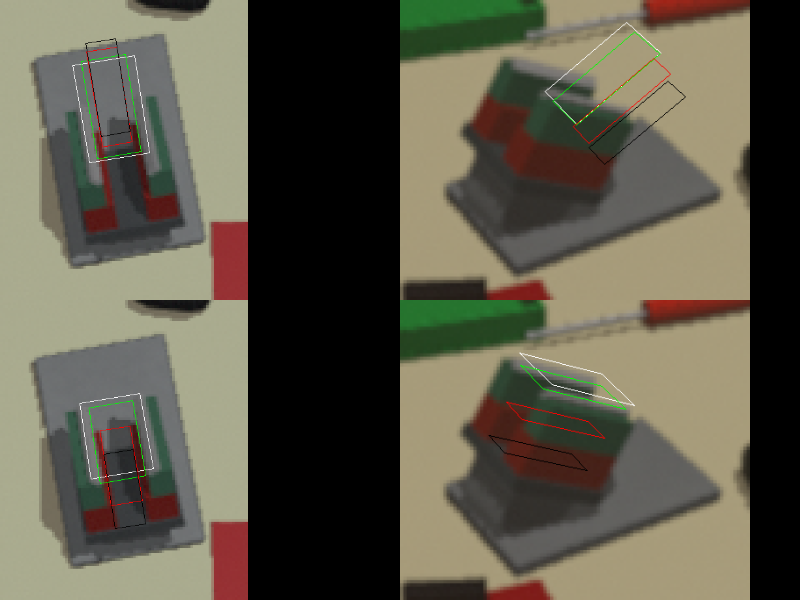

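```bash
cat >> h.py <<'E'
np.set_printoptions(precision=4,suppress=True)
def pose():
    s=state();return np.array(s["ee_pos"]),R.from_euler('xyz',s["ee_rot"],degrees=True)
def row(p,Rt,frm=None):
    p0,R0=frm or pose();d=R0.inv().apply(np.array(p)-p0);w=(R0.inv()*Rt).as_rotvec()
    print("row",np.round(d/500,4),np.round(w/(np.pi/2),4),"rows>=",round(max(np.linalg.norm(d)/41.7,np.degrees(np.linalg.norm(w))/7.16),1))
    return p,Rt
def down(yaw): return R.from_euler('xyz',[180,0,yaw],degrees=True)
E
python3 - <<'E'
from h import *
T=lambda p,z=0:at(p,"top",z)
m1=T([[391.3,281.3],[405,285],[396.4,316.8],[383.2,313.8]],70)
m2=T([[491.1,295.8],[507,325],[490.7,334.5],[474,305]],70)
for m in(m1,m2): print(m.mean(0),np.linalg.norm(m-np.roll(m,-1,0),axis=1),[np.degrees(np.arctan2(*(b-a)[1::-1])) for a,b in zip(m,np.roll(m,-1,0))])
K,r,t=cam("wrist");p,R0=pose();print("cam in tool",R0.inv().apply(-r.T@t-p),"axes in tool (cols)\n",R0.as_matrix().T@r.T,K)
a=row([450,-100,330],down(75));row([466,-160,330],down(-14),a)
E
```

```text
[ 465.4575 -168.308    70.    ] [25.0751 58.4789 23.6807 59.486 ] [np.float64(-106.14612770515001), np.float64(162.31320365270423), np.float64(76.34194741077076), np.float64(-16.29603501304675)]
[ 434.9955 -337.2922   70.    ] [56.7673 33.8467 57.654  35.1667] [np.float64(-155.0362109086936), np.float64(118.07639655554587), np.float64(26.312058524212013), np.float64(-63.46034749130122)]
cam in tool [  65.0903    0.2389 -147.4753] axes in tool (cols)
 [[ 0.0001 -0.9722 -0.2342]
 [ 1.      0.0004 -0.0009]
 [ 0.001  -0.2342  0.9722]] [[347.2885   0.     323.9744]
 [  0.     347.2885 239.9003]
 [  0.       0.       1.    ]]
row [-0.9193 -1.0799 -0.1881] [ 0.0001 -0.      0.979 ] rows>= 17.2
row [-0.1076  0.062   0.    ] [ 0.     -0.      0.9889] rows>= 12.4
```

```bash
r="-0.80 -0.95 -0.17 0 0 0.95"; echo; python3 -m jog '-0.80 -0.95 -0.17 0 0 0.95;-0.80 -0.95 -0.17 0 0 0.95;-0.80 -0.95 -0.17 0 0 0.95;-0.80 -0.95 -0.17 0 0 0.95;-0.80 -0.95 -0.17 0 0 0.95;-0.80 -0.95 -0.17 0 0 0.95;-0.80 -0.95 -0.17 0 0 0.95;-0.80 -0.95 -0.17 0 0 0.95;-0.80 -0.95 -0.17 0 0 0.95;-0.80 -0.95 -0.17 0 0 0.95;-0.80 -0.95 -0.17 0 0 0.95;-0.80 -0.95 -0.17 0 0 0.95;-0.80 -0.95 -0.17 0 0 0.95;-0.80 -0.95 -0.17 0 0 0.95;-0.80 -0.95 -0.17 0 0 0.95;-0.80 -0.95 -0.17 0 0 0.95'; python3 - <<'E'
from h import *
print(state()["qpos"]); row([430,-165,300],down(-16)); row([600,5,330],down(8.5))
E
```

```text
time_s: 2.43
ee_pos: [414.4, -26.3, 321.9]
ee_rot: [179.8, 0.2, 77.2]
force: [0.2, 0.7, -0.2]
gripper_width: 91.2
[-5.078   0.7221 99.1796 -0.1906 79.8765  7.7772]
row [-0.2634  0.0917  0.0448] [ 0.0035 -0.0009  1.0353] rows>= 13.0
row [ 0.1434  0.3481 -0.0152] [ 0.0034 -0.0001  0.7631] rows>= 9.6
```

```bash
cat >> h.py <<'E'
F=R.from_euler('x',180,degrees=True)*R.from_euler('z',180,degrees=True)
E
python3 - <<'E'
from h import *
o,Rs=slot((612,8),188.5); a=row(o+Rs.apply([0,0,170]),Rs*F); print(a[0],(Rs*F).as_euler('xyz',degrees=True))
E
```

```text
row [0.2081 0.5054 0.1669] [ 0.2029 -0.2922  0.7438] rows>= 10.4
[684.1982  18.7901 239.2243] [-180.    30.     8.5]
```

```bash
python3 -m jog '0.208 0.505 0.167 0.203 -0.292 0.744;0.208 0.505 0.167 0.203 -0.292 0.744;0.208 0.505 0.167 0.203 -0.292 0.744;0.208 0.505 0.167 0.203 -0.292 0.744;0.208 0.505 0.167 0.203 -0.292 0.744;0.208 0.505 0.167 0.203 -0.292 0.744;0.208 0.505 0.167 0.203 -0.292 0.744;0.208 0.505 0.167 0.203 -0.292 0.744;0.208 0.505 0.167 0.203 -0.292 0.744;0.208 0.505 0.167 0.203 -0.292 0.744;0.208 0.505 0.167 0.203 -0.292 0.744;0.208 0.505 0.167 0.203 -0.292 0.744;0.208 0.505 0.167 0.203 -0.292 0.744;0.208 0.505 0.167 0.203 -0.292 0.744'; python3 - <<'E'
from h import *
print(state()["qpos"],state()["ee_pos"],state()["ee_rot"])
c=cam("wrist");im=grab_frame("wrist")[:,:,::-1].copy();cv2.imwrite("pics/w1.png",im)
np.savez("w1.npz",K=c[0],r=c[1],t=c[2])
o,Rs=slot((612,8),188.5)
s=2.;v=cv2.resize(im,None,fx=s,fy=s,interpolation=3);allq=[]
for z,g in((6,42),(0,30.5),(-25,21.5),(-50,21.5)):
    P=o+Rs.apply([[x,y*g/2,z] for x,y in((-35,-1),(35,-1),(35,1),(-35,1))]);q=proj(P,"wrist",c);allq+=list(q)
    cv2.polylines(v,[((q+.5)*s).astype(int)],True,{6:(255,255,255),0:(0,255,0),-25:(0,0,255),-50:(255,0,0)}[z],1)
m=np.mean(allq,0)*s;x,y=int(max(0,min(m[0]-400,480))),int(max(0,min(m[1]-300,360)));print("crop",x/s,y/s)
cv2.imwrite("pics/w1o.png",v[y:y+600,x:x+800])
E
```

```text
time_s: 3.6
ee_pos: [683.8, 19.2, 239.5]
ee_rot: [-180.0, 29.9, 8.6]
force: [-0.0, 0.4, -0.0]
gripper_width: 91.4
[  2.1062  45.7631  46.5253  -3.5997 117.4516  82.7208] [683.8459  19.1698 239.5254] [-179.9664   29.9414    8.5828]
crop 124.0 74.5
```

View pics/w1o.png

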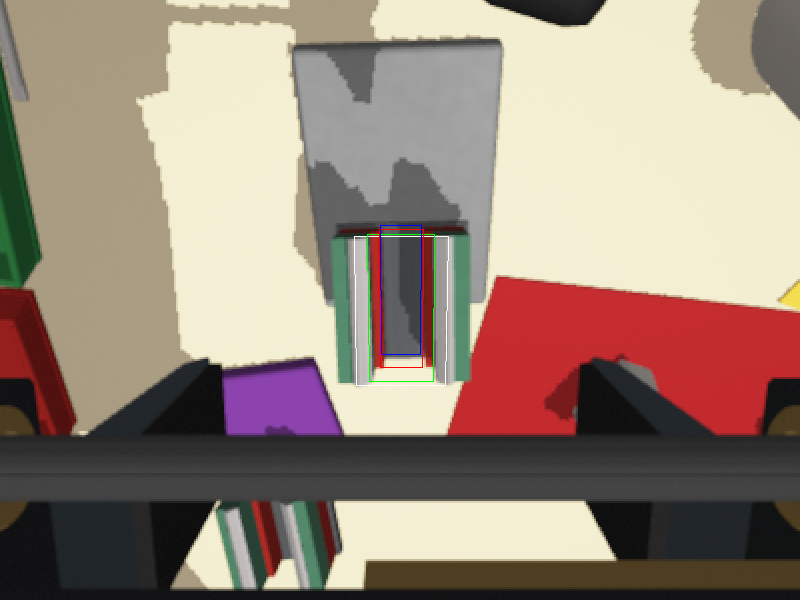

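```bash
python3 - <<'E'
from h import *
row([465,-168,230],down(-16))
E
```

```text
row [-0.4134  0.3051  0.2606] [0.071  0.3274 0.2666] rows>= 6.9
```

```bash
python3 -m jog '-0.413 0.305 0.261 0.071 0.327 0.267;-0.413 0.305 0.261 0.071 0.327 0.267;-0.413 0.305 0.261 0.071 0.327 0.267;-0.413 0.305 0.261 0.071 0.327 0.267;-0.413 0.305 0.261 0.071 0.327 0.267;-0.413 0.305 0.261 0.071 0.327 0.267;-0.413 0.305 0.261 0.071 0.327 0.267;-0.413 0.305 0.261 0.071 0.327 0.267;-0.413 0.305 0.261 0.071 0.327 0.267'; cat >> h.py <<'E'
def look(c0,yaw,th,name):
    c=cam("wrist");im=grab_frame("wrist")[:,:,::-1].copy()
    s=2.;v=cv2.resize(im,None,fx=s,fy=s,interpolation=3);Rm=R.from_euler('z',yaw,degrees=True);A=[]
    for z,w,l,col in((0,th,60,(255,0,0)),(70,th,60,(0,255,0)),(110,12,44,(0,255,255))):
        P=np.array([*c0,0])+Rm.apply([[a*l/2,b*w/2,z] for a,b in((-1,-1),(1,-1),(1,1),(-1,1))])
        q=proj(P,"wrist",c);A+=list(q);cv2.polylines(v,[((q+.5)*s).astype(int)],True,col,1)
    m=np.mean(A,0)*s;x,y=int(max(0,min(m[0]-250,780))),int(max(0,min(m[1]-200,560)));print("crop",x/s,y/s)
    cv2.imwrite(name,v[y:y+400,x:x+500]);np.savez(name[:-4],K=c[0],r=c[1],t=c[2],off=[x/s,y/s])
E
python3 - <<'E'
from h import *
print(state()["qpos"]);look((465,-168),-16,25,"pics/w2.png")
E
```

```text
time_s: 4.4
ee_pos: [463.2, -168.7, 231.2]
ee_rot: [180.0, -0.1, -16.2]
force: [0.2, 0.3, 1.1]
gripper_width: 91.2
[-21.3363  11.0473 100.4517  -0.0162  68.3835  84.8542]
crop 197.5 128.0
```

View pics/w2.png

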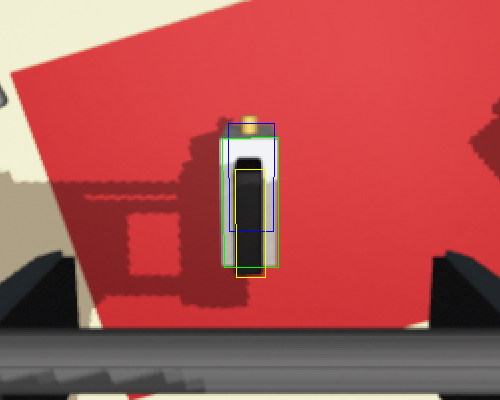

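```bash
python3 - <<'E'
from h import *
row([465,-168,95],down(-16.0))
E
```

```text
row [-0.0003 -0.0002  0.272 ] [ 0.     -0.0015 -0.0011] rows>= 3.3
```

```bash
python3 -m jog '0 0 0.07 0 0 0;0 0 0.14 0 0 0;0 0 0.2 0 0 0;0 0 0.24 0 0 0;0 0 0.26 0 0 0;0 0 0.272 0 0 0;0 0 0.272 0 0 0' && python3 -m jog '0 0 0 0 0 0;0 0 0 0 0 0;0 0 0 0 0 0;0 0 0 0 0 0;0 0 0 0 0 0;0 0 0 0 0 0;0 0 0 0 0 0;0 0 0 0 0 0' -1 25; python3 - <<'E'
from h import *
o,Rs=slot((612,8),188.5)
p,R0=pose();print(p,R0.as_euler('xyz',degrees=True),state()["gripper_width"])
a=row([p[0],p[1],260],R0);b=row(o+Rs.apply([0,0,130]),Rs*F,a)
E
```

```text
time_s: 5.03
ee_pos: [465.9, -167.5, 94.3]
ee_rot: [-180.0, -0.1, -16.0]
force: [-0.6, -0.6, 0.7]
gripper_width: 91.1
time_s: 5.7
ee_pos: [465.9, -167.5, 94.5]
ee_rot: [-180.0, -0.1, -16.0]
force: [-0.5, -0.0, -0.2]
gripper_width: 40.1
[ 465.8691 -167.5495   94.4605] [-179.988    -0.0933  -16.0155] 40.09439003736801
row [ 0.0005 -0.0001 -0.3311] [0. 0. 0.] rows>= 4.0
row [ 0.2803 -0.4621  0.1114] [-0.0712 -0.3292 -0.2661] rows>= 6.6
```

Fingers are still closing; give them more rows, then lift.

```bash
python3 -m jog '0 0 0 0 0 0;0 0 0 0 0 0;0 0 0 0 0 0;0 0 0 0 0 0;0 0 0 0 0 0;0 0 0 0 0 0;0 0 0 0 0 0' -1 25 && python3 -m jog '0 0 -0.03 0 0 0;0 0 -0.1 0 0 0;0 0 -0.18 0 0 0;0 0 -0.26 0 0 0;0 0 -0.32 0 0 0;0 0 -0.33 0 0 0;0 0 -0.33 0 0 0'; python3 - <<'E'
from h import *
o,Rs=slot((612,8),188.5)
print(state()["force"]);row(o+Rs.apply([0,0,130]),Rs*F)
E
```

```text
time_s: 6.28
ee_pos: [465.9, -167.5, 94.4]
ee_rot: [-180.0, -0.1, -16.0]
force: [0.1, 0.1, -0.1]
gripper_width: 11.9
time_s: 6.87
ee_pos: [466.4, -167.8, 261.3]
ee_rot: [180.0, -0.3, -16.0]
force: [0.4, 0.1, -1.9]
gripper_width: 11.8
[ 0.4012  0.0727 -1.8805]
row [ 0.2787 -0.4623  0.1149] [-0.0704 -0.332  -0.2664] rows>= 6.6
```

```bash
python3 -m jog '0.06 -0.10 0.0 -0.015 -0.07 -0.057;0.11 -0.19 0.02 -0.03 -0.133 -0.106;0.167 -0.277 0.05 -0.042 -0.199 -0.16;0.223 -0.37 0.08 -0.056 -0.266 -0.213;0.26 -0.43 0.1 -0.066 -0.31 -0.25;0.279 -0.462 0.115 -0.07 -0.332 -0.266;0.279 -0.462 0.115 -0.07 -0.332 -0.266;0.279 -0.462 0.115 -0.07 -0.332 -0.266;0.279 -0.462 0.115 -0.07 -0.332 -0.266'; cat >> h.py <<'E'
def inslot(g=94.4):
    o,Rs=slot((612,8),188.5);p,R0=pose();q=Rs.inv().apply(p-o);s=state()
    print("underside in slot",q-[0,0,g],"rot err deg",np.degrees(((Rs*F).inv()*R0).as_rotvec()),"force slot",Rs.inv().apply(s["force"]),"w",s["gripper_width"])
E
python3 - <<'E'
from h import *
inslot();o,Rs=slot((612,8),188.5);row(o+Rs.apply([0,0,94.4+10]),Rs*F)
c=cam("wrist");im=grab_frame("wrist")[:,:,::-1].copy()
cv2.imwrite("pics/w3.png",cv2.resize(im[120:340,170:470],None,fx=2.5,fy=2.5,interpolation=3))
E
```

```text
time_s: 7.62
ee_pos: [664.3, 16.8, 199.4]
ee_rot: [-179.9, 30.4, 8.6]
force: [-0.1, -0.9, -1.9]
gripper_width: 11.9
underside in slot [-2.6    -1.0118 31.121 ] rot err deg [ 0.0059 -0.4377 -0.1026] force slot [-0.7414  0.8889 -1.7489] w 11.934394555089114
row [-0.0049  0.002   0.0423] [-0.0001  0.0049  0.0011] rows>= 0.5
```

View pics/w3.png

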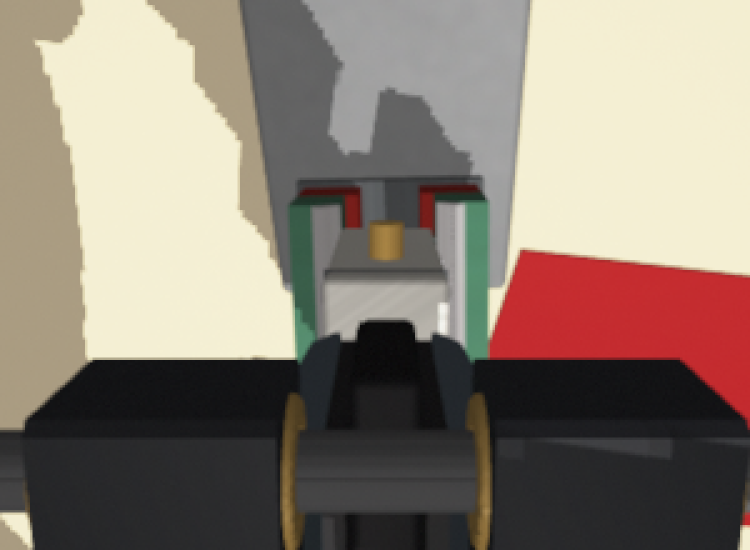

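```bash
python3 -m jog '-0.005 0.002 0.02 0 0.005 0.001;-0.005 0.002 0.035 0 0.005 0.001;-0.005 0.002 0.042 0 0.005 0.001;-0.005 0.002 0.042 0 0.005 0.001;-0.005 0.002 0.042 0 0.005 0.001'; python3 - <<'E'
from h import *
inslot();o,Rs=slot((612,8),188.5);row(o+Rs.apply([0,0,94.4-5]),Rs*F)
E
```

```text
time_s: 8.08
ee_pos: [651.0, 12.1, 185.4]
ee_rot: [180.0, 29.8, 8.4]
force: [-0.1, -0.7, -1.4]
gripper_width: 11.8
underside in slot [ 2.3963  1.6757 12.1164] rot err deg [0.0464 0.1768 0.1298] force slot [-0.4655  0.6988 -1.298 ] w 11.79125410144761
row [ 0.0047 -0.0033  0.0343] [-0.0005 -0.002  -0.0014] rows>= 0.4
```

```bash
python3 -m jog '0 0 0 0 0 0;0 0 0 0 0 0;0 0 0 0 0 0' ; python3 - <<'E'
from h import *
inslot();o,Rs=slot((612,8),188.5);row(o+Rs.apply([0,0,94.4-5]),Rs*F)
E
```

```text
time_s: 8.33
ee_pos: [651.3, 12.0, 185.9]
ee_rot: [180.0, 29.8, 8.3]
force: [0.2, 0.7, -1.4]
gripper_width: 11.8
underside in slot [ 2.4192  1.7983 12.6463] rot err deg [0.0424 0.238  0.1376] force slot [-0.9701 -0.6436 -1.0051] w 11.777984524490332
row [ 0.0047 -0.0036  0.0353] [-0.0005 -0.0026 -0.0015] rows>= 0.4
```

```bash
python3 -m jog '0.0047 -0.0036 0.0 0 -0.003 -0.0015;0.0047 -0.0036 0.005 0 -0.003 -0.0015;0.0047 -0.0036 0.01 0 -0.003 -0.0015;0.0047 -0.0036 0.015 0 -0.003 -0.0015;0.0047 -0.0036 0.015 0 -0.003 -0.0015;0.0047 -0.0036 0.015 0 -0.003 -0.0015' ; python3 - <<'E'
from h import *
inslot();o,Rs=slot((612,8),188.5);row(o+Rs.apply([0,0,94.4-21]),Rs*F)
E
```

```text
time_s: 8.83
ee_pos: [649.1, 13.5, 178.0]
ee_rot: [-180.0, 30.1, 8.5]
force: [-0.5, -0.6, -0.9]
gripper_width: 12.0
underside in slot [ 0.0921 -0.0011  4.8299] rot err deg [ 0.0437 -0.0729  0.0059] force slot [ 0.0014  0.4938 -1.0631] w 11.950791453012096
row [0.0003 0.     0.0517] [-0.0005  0.0008 -0.0001] rows>= 0.6
```

Aligned. Go in.

```bash
python3 -m jog '0 0 0.005 0 0 0;0 0 0.01 0 0 0;0 0 0.015 0 0 0;0 0 0.02 0 0 0;0 0 0.025 0 0 0;0 0 0.025 0 0 0' ; python3 - <<'E'
from h import *
inslot();o,Rs=slot((612,8),188.5);row(o+Rs.apply([0,0,94.4-21]),Rs*F)
E
```

```text
time_s: 9.33
ee_pos: [642.5, 12.6, 166.7]
ee_rot: [-179.9, 30.1, 8.5]
force: [0.1, 0.6, -1.4]
gripper_width: 11.8
underside in slot [ 0.2708 -0.0555 -8.3159] rot err deg [ 0.0504 -0.1372  0.0001] force slot [-0.8191 -0.6046 -1.1128] w 11.79963296395612
row [0.0006 0.0001 0.0254] [-0.0006  0.0015 -0.    ] rows>= 0.3
```

```bash
python3 -m jog '0 0 0.005 0 0 0;0 0 0.01 0 0 0;0 0 0.015 0 0 0;0 0 0.02 0 0 0;0 0 0.024 0 0 0;0 0 0.024 0 0 0' ; python3 -c "
from h import *
inslot()"; python3 -m jog '0 0 0.003 0 0 0;0 0 0.006 0 0 0;0 0 0.008 0 0 0;0 0 0.008 0 0 0' ; python3 -c "
from h import *
inslot()"
```

```text
time_s: 9.83
ee_pos: [636.1, 11.7, 155.9]
ee_rot: [-179.9, 30.2, 8.5]
force: [-0.8, 0.8, -2.6]
gripper_width: 12.0
underside in slot [  0.4142  -0.0788 -20.869 ] rot err deg [ 0.0582 -0.1902 -0.0007] force slot [-0.7124 -0.8932 -2.5618] w 11.98153347086755
time_s: 10.17
ee_pos: [633.9, 11.4, 152.3]
ee_rot: [-179.9, 30.2, 8.5]
force: [-0.5, -0.2, -1.9]
gripper_width: 11.7
underside in slot [  0.5102  -0.0728 -25.1155] rot err deg [ 0.06   -0.2147 -0.002 ] force slot [-0.4719  0.172  -1.8806] w 11.68352017330435
```

```bash
for i in 1 2; do python3 -m jog '0 0 0.002 0 0 0;0 0 0.004 0 0 0;0 0 0.004 0 0 0' >/dev/null; python3 -c "
from h import *
inslot()"; done
```

```text
underside in slot [  0.5699  -0.0997 -25.9963] rot err deg [ 0.0468 -0.0961  0.0018] force slot [0.2133 0.4116 4.3323] w 11.89093037954711
underside in slot [  0.8132  -0.1647 -26.0791] rot err deg [0.025  0.087  0.0089] force slot [ 0.0417 -0.5944  8.8919] w 11.436618740777245
```

```bash
python3 -m jog '0 0 -0.02 0 0 0;0 0 -0.06 0 0 0;0 0 -0.12 0 0 0;0 0 -0.18 0 0 0;0 0 -0.2 0 0 0;0 0 -0.2 0 0 0' ; python3 -c "
from h import *
inslot();a=row([595,294,180],down(12));row([595,294,101],down(12),a)"
```

```text
time_s: 11.17
ee_pos: [684.0, 18.8, 239.7]
ee_rot: [180.0, 29.6, 8.5]
force: [-0.1, 0.7, -0.7]
gripper_width: 12.0
underside in slot [ 0.3581 -0.0113 75.89  ] rot err deg [-0.007   0.3615  0.0179] force slot [-0.4208 -0.7356 -0.6219] w 11.970702905613706
row [-0.0235 -0.5707  0.1505] [-0.0099  0.3292 -0.0382] rows>= 7.1
row [ 0.    -0.     0.158] [0. 0. 0.] rows>= 1.9
```

```bash
python3 -m jog '0 -0.07 0.0 0 0.05 0;-0.01 -0.15 0.02 0 0.1 -0.01;-0.015 -0.23 0.05 0 0.16 -0.02;-0.02 -0.31 0.08 0 0.22 -0.03;-0.024 -0.39 0.11 -0.01 0.28 -0.038;-0.024 -0.47 0.13 -0.01 0.329 -0.038;-0.024 -0.54 0.15 -0.01 0.329 -0.038;-0.024 -0.571 0.151 -0.01 0.329 -0.038;-0.024 -0.571 0.151 -0.01 0.329 -0.038;-0.024 -0.571 0.151 -0.01 0.329 -0.038;-0.024 -0.571 0.151 -0.01 0.329 -0.038' ; python3 -c "
from h import *
row([595,294,101],down(12));print(state()['qpos'])"
```

```text
time_s: 12.08
ee_pos: [594.8, 292.7, 179.2]
ee_rot: [179.9, 0.1, 11.9]
force: [0.2, 0.5, -0.9]
gripper_width: 12.0
row [ 0.0012 -0.0027  0.1563] [ 0.001   0.0012 -0.0006] rows>= 1.9
[ 25.235   28.3614  81.9305  -0.0635  69.8295 103.3132]
```

```bash
python3 -m jog '0.001 -0.002 0.04 0 0 0;0.001 -0.002 0.09 0 0 0;0.001 -0.002 0.13 0 0 0;0.001 -0.002 0.148 0 0 0;0.001 -0.002 0.154 0 0 0;0.001 -0.002 0.154 0 0 0;0.001 -0.002 0.154 0 0 0' ; for i in 1 2; do python3 -m jog '0 0 0.002 0 0 0;0 0 0.003 0 0 0;0 0 0.003 0 0 0'; done
```

```text
time_s: 12.67
ee_pos: [596.1, 293.3, 103.3]
ee_rot: [179.9, -0.0, 11.9]
force: [-0.2, 0.5, -0.8]
gripper_width: 11.8
time_s: 12.92
ee_pos: [596.6, 293.5, 102.8]
ee_rot: [180.0, -0.1, 11.9]
force: [-0.8, -0.2, -1.1]
gripper_width: 12.4
time_s: 13.17
ee_pos: [596.5, 293.6, 101.3]
ee_rot: [180.0, -0.1, 11.9]
force: [-0.1, -0.4, -1.8]
gripper_width: 11.9
```

```bash
for i in 1 2; do python3 -m jog '0 0 0.003 0 0 0;0 0 0.004 0 0 0;0 0 0.004 0 0 0'; done
```

```text
time_s: 13.42
ee_pos: [596.6, 293.7, 99.5]
ee_rot: [180.0, -0.1, 11.9]
force: [-0.0, -0.2, -0.6]
gripper_width: 11.8
time_s: 13.67
ee_pos: [596.6, 293.7, 99.4]
ee_rot: [180.0, -0.2, 11.9]
force: [-2.0, -1.6, 8.3]
gripper_width: 11.8
```

```bash
python3 -m jog '0 0 0 0 0 0;0 0 0 0 0 0;0 0 0 0 0 0;0 0 0 0 0 0;0 0 0 0 0 0;0 0 0 0 0 0' 0.6 && python3 -m jog '0 0 -0.04 0 0 0;0 0 -0.1 0 0 0;0 0 -0.18 0 0 0;0 0 -0.26 0 0 0;0 0 -0.3 0 0 0;0 0 -0.3 0 0 0' 1; python3 - <<'E'
from h import *
look((596.6,293.7),11.9,26,"pics/w4.png")
a=row([500,-20,280],down(18));row([435,-337,230],down(26),a)
E
```

```text
time_s: 14.17
ee_pos: [596.6, 293.6, 99.1]
ee_rot: [180.0, -0.1, 11.9]
force: [-0.5, -0.8, -0.7]
gripper_width: 49.2
time_s: 14.67
ee_pos: [598.5, 294.8, 255.8]
ee_rot: [-179.9, -0.8, 11.9]
force: [1.2, -0.0, 0.8]
gripper_width: 88.9
crop 199.5 128.5
row [-0.3195  0.5747 -0.0586] [-0.0003 -0.0057 -0.0678] rows>= 7.9
row [-0.3196  0.5628  0.1   ] [ 0.      0.     -0.0889] rows>= 7.9
```

View pics/w4.png

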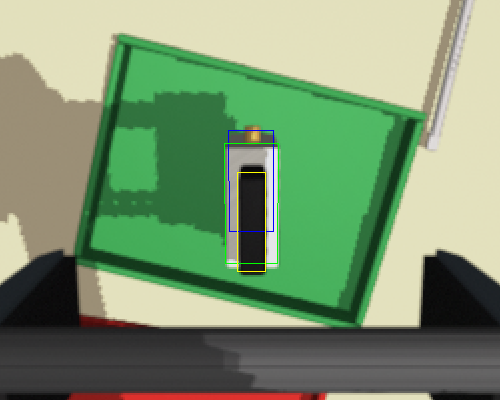

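```bash
python3 -m jog '-0.32 0.575 -0.05 0 0 -0.068;-0.32 0.575 -0.05 0 0 -0.068;-0.32 0.575 -0.05 0 0 -0.068;-0.32 0.575 -0.05 0 0 -0.068;-0.32 0.575 -0.05 0 0 -0.068;-0.32 0.575 -0.05 0 0 -0.068;-0.32 0.575 -0.05 0 0 -0.068;-0.32 0.575 -0.05 0 0 -0.068' ; python3 -c "
from h import *
row([435,-337,230],down(26))"
```

```text
time_s: 15.38
ee_pos: [497.8, -22.1, 274.0]
ee_rot: [-179.9, -0.3, 18.0]
force: [0.8, -0.5, 0.3]
gripper_width: 91.2
row [-0.3148  0.5601  0.0858] [-0.0003 -0.0035 -0.0887] rows>= 7.8
```

```bash
python3 -m jog '-0.315 0.56 0.086 0 -0.003 -0.089;-0.315 0.56 0.086 0 -0.003 -0.089;-0.315 0.56 0.086 0 -0.003 -0.089;-0.315 0.56 0.086 0 -0.003 -0.089;-0.315 0.56 0.086 0 -0.003 -0.089;-0.315 0.56 0.086 0 -0.003 -0.089;-0.315 0.56 0.086 0 -0.003 -0.089;-0.315 0.56 0.086 0 -0.003 -0.089;-0.315 0.56 0.086 0 -0.003 -0.089;-0.315 0.56 0.086 0 -0.003 -0.089;-0.315 0.56 0.086 0 -0.003 -0.089' ; python3 - <<'E'
from h import *
print(state()["qpos"]);look((435,-337),26,35,"pics/w5.png");row([435,-337,95],down(26))
E
```

```text
time_s: 16.3
ee_pos: [434.3, -336.2, 228.4]
ee_rot: [-179.8, -0.0, 26.0]
force: [-0.5, 0.5, 0.4]
gripper_width: 91.4
[-38.9975  16.3701  93.5857   0.0994  70.2385  24.9758]
crop 200.0 129.5
row [-0.0006  0.0032  0.268 ] [-0.0017 -0.0003  0.0007] rows>= 3.2
```

View pics/w5.png

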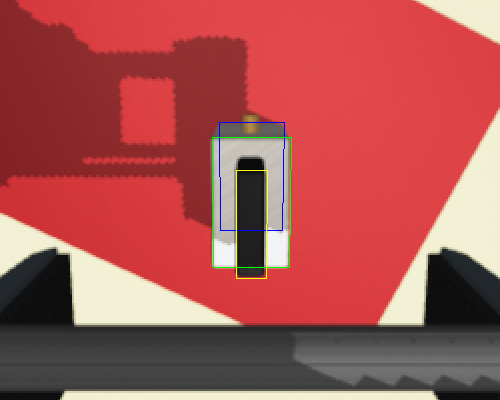

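```bash
python3 -m jog '-0.001 0.003 0.07 -0.0015 0 0;-0.001 0.003 0.14 -0.0015 0 0;-0.001 0.003 0.2 -0.0015 0 0;-0.001 0.003 0.24 -0.0015 0 0;-0.001 0.003 0.26 -0.0015 0 0;-0.001 0.003 0.268 -0.0015 0 0;-0.001 0.003 0.268 -0.0015 0 0' && python3 -m jog '0 0 0 0 0 0;0 0 0 0 0 0;0 0 0 0 0 0;0 0 0 0 0 0;0 0 0 0 0 0;0 0 0 0 0 0;0 0 0 0 0 0;0 0 0 0 0 0;0 0 0 0 0 0;0 0 0 0 0 0;0 0 0 0 0 0;0 0 0 0 0 0;0 0 0 0 0 0;0 0 0 0 0 0;0 0 0 0 0 0;0 0 0 0 0 0' -1 25; python3 -m jog '0 0 -0.03 0 0 0;0 0 -0.1 0 0 0;0 0 -0.18 0 0 0;0 0 -0.26 0 0 0;0 0 -0.34 0 0 0;0 0 -0.36 0 0 0;0 0 -0.36 0 0 0'; python3 - <<'E'
from h import *
o,Rs=slot((612,8),188.5)
a=row([560,-120,270],down(15));row(o+Rs.apply([0,0,94.4+40]),Rs*F,a)
E
```

```text
time_s: 16.93
ee_pos: [435.2, -336.1, 95.0]
ee_rot: [-180.0, -0.0, 26.1]
force: [-0.3, -0.3, -0.5]
gripper_width: 91.0
time_s: 18.27
ee_pos: [435.2, -336.2, 94.9]
ee_rot: [-180.0, -0.0, 26.1]
force: [0.3, 1.5, 0.3]
gripper_width: 12.0
time_s: 18.85
ee_pos: [436.4, -337.2, 278.2]
ee_rot: [179.7, -0.2, 26.1]
force: [0.9, -0.6, -3.0]
gripper_width: 12.1
row [ 0.4133 -0.2811  0.0163] [ 0.0034 -0.0025  0.1238] rows>= 6.0
row [ 0.2764 -0.2079  0.1232] [ 0.0189 -0.333   0.0706] rows>= 4.4
```

```bash
python3 -m jog '0.06 -0.045 0.016 0 0 0.03;0.14 -0.09 0.016 0 0 0.06;0.21 -0.14 0.016 0 0 0.09;0.28 -0.19 0.016 0 0 0.12;0.35 -0.24 0.016 0 0 0.124;0.413 -0.281 0.016 0 0 0.124;0.413 -0.281 0.016 0.003 -0.002 0.124;0.413 -0.281 0.016 0.003 -0.002 0.124' ; python3 -c "
from h import *
o,Rs=slot((612,8),188.5);row(o+Rs.apply([0,0,94.9+40]),Rs*F)"
```

```text
time_s: 19.52
ee_pos: [559.7, -117.6, 266.7]
ee_rot: [-179.9, 0.2, 15.2]
force: [-0.2, 0.1, -2.6]
gripper_width: 11.7
row [ 0.2775 -0.2016  0.115 ] [ 0.0183 -0.3301  0.0735] rows>= 4.3
```

```bash
python3 -m jog '0.06 -0.05 0.01 0.005 -0.07 0.015;0.12 -0.1 0.03 0.01 -0.14 0.03;0.18 -0.14 0.06 0.014 -0.21 0.045;0.24 -0.18 0.09 0.018 -0.28 0.06;0.277 -0.202 0.115 0.018 -0.33 0.0735;0.277 -0.202 0.115 0.018 -0.33 0.0735;0.277 -0.202 0.115 0.018 -0.33 0.0735;0.277 -0.202 0.115 0.018 -0.33 0.0735;0.277 -0.202 0.115 0.018 -0.33 0.0735;0.277 -0.202 0.115 0.018 -0.33 0.0735' ; python3 -c "
from h import *
inslot(94.9);o,Rs=slot((612,8),188.5);row(o+Rs.apply([0,0,94.9+12]),Rs*F)"
```

```text
time_s: 20.35
ee_pos: [665.9, 14.7, 212.1]
ee_rot: [179.9, 29.7, 8.4]
force: [0.7, 1.0, -2.0]
gripper_width: 11.6
underside in slot [ 2.6265  1.3722 42.2219] rot err deg [-0.0006  0.2716  0.126 ] force slot [-1.7585 -0.8715 -1.3288] w 11.555154156209777
row [ 0.005  -0.0028  0.0605] [ 0.     -0.003  -0.0014] rows>= 0.7
```

```bash
python3 -m jog '0.005 -0.0028 0.015 0 -0.003 -0.0014;0.005 -0.0028 0.035 0 -0.003 -0.0014;0.005 -0.0028 0.05 0 -0.003 -0.0014;0.005 -0.0028 0.06 0 -0.003 -0.0014;0.005 -0.0028 0.06 0 -0.003 -0.0014;0.005 -0.0028 0.06 0 -0.003 -0.0014;0.005 -0.0028 0.06 0 -0.003 -0.0014' ; python3 -c "
from h import *
inslot(94.9);o,Rs=slot((612,8),188.5);row(o+Rs.apply([0,0,94.9+6]),Rs*F)"
```

```text
time_s: 20.93
ee_pos: [653.3, 14.1, 185.3]
ee_rot: [180.0, 29.9, 8.5]
force: [0.5, 0.8, -1.5]
gripper_width: 11.7
underside in slot [ 0.0789  0.0349 12.7526] rot err deg [-0.0048  0.0582  0.0061] force slot [-1.2751 -0.7331 -1.0019] w 11.7090056998884
row [ 0.0001 -0.0001  0.0135] [ 0.0001 -0.0006 -0.0001] rows>= 0.2
```

```bash
python3 -m jog '0 0 0.004 0 0 0;0 0 0.008 0 0 0;0 0 0.013 0 0 0;0 0 0.013 0 0 0' >/dev/null; python3 -c "
from h import *
inslot(94.9)"; for i in 1 2; do python3 -m jog '0 0 0.002 0 0 0;0 0 0.004 0 0 0;0 0 0.004 0 0 0' >/dev/null; python3 -c "
from h import *
inslot(94.9)"; done
```

```text
underside in slot [ 0.0654 -0.0717  5.65  ] rot err deg [-0.0026  0.0023 -0.0061] force slot [-2.0423 -0.5178 -2.3808] w 12.034235178393114
underside in slot [ 0.0587 -0.0582  3.3179] rot err deg [ 0.     -0.0302 -0.0045] force slot [-2.1418 -0.2909 -2.9772] w 11.863821456995536
underside in slot [ 0.0559 -0.104   1.4766] rot err deg [ 0.0025 -0.0014 -0.0107] force slot [-1.7743  0.9643 -1.898 ] w 11.862628888926535
```

```bash
for i in 1 2; do python3 -m jog '0 0 0.002 0 0 0;0 0 0.004 0 0 0;0 0 0.004 0 0 0' >/dev/null; python3 -c "
from h import *
inslot(94.9)"; done
```

```text
underside in slot [ 0.2542 -0.0739  1.112 ] rot err deg [-0.0182  0.1752 -0.0127] force slot [-0.1486 -0.302   4.5796] w 11.585372125751563
underside in slot [ 0.5331 -0.1042  1.0248] rot err deg [-0.0379  0.3726 -0.0139] force slot [-0.6919 -0.473   8.4659] w 11.965007443386526
```

```bash
python3 -m jog '0 0 -0.02 0 0 0;0 0 -0.06 0 0 0;0 0 -0.11 0 0 0;0 0 -0.14 0 0 0;0 0 -0.14 0 0 0' ; python3 -c "
from h import *
a=row([435,303,215],down(12));row([435,303,102],down(12),a)"
```

```text
time_s: 22.68
ee_pos: [682.8, 18.6, 237.6]
ee_rot: [179.9, 29.4, 8.5]
force: [0.7, -1.5, -2.6]
gripper_width: 12.1
row [-0.3318 -0.636   0.2378] [-0.0092  0.3262 -0.0379] rows>= 9.1
row [ 0.    -0.     0.226] [0. 0. 0.] rows>= 2.7
```

```bash
python3 -m jog '-0.04 -0.07 0.02 0 0.04 0;-0.08 -0.15 0.05 0 0.08 0;-0.12 -0.23 0.08 0 0.12 -0.01;-0.16 -0.31 0.11 0 0.16 -0.02;-0.2 -0.39 0.14 0 0.21 -0.03;-0.245 -0.47 0.17 -0.005 0.26 -0.038;-0.285 -0.55 0.2 -0.009 0.3 -0.038;-0.32 -0.61 0.23 -0.009 0.326 -0.038;-0.332 -0.636 0.238 -0.009 0.326 -0.038;-0.332 -0.636 0.238 -0.009 0.326 -0.038;-0.332 -0.636 0.238 -0.009 0.326 -0.038;-0.332 -0.636 0.238 -0.009 0.326 -0.038' ; python3 -c "
from h import *
row([435,303,103],down(12));print(state()['qpos'])"
```

```text
time_s: 23.68
ee_pos: [434.0, 302.2, 213.9]
ee_rot: [179.9, 0.1, 12.1]
force: [0.8, -1.2, -2.1]
gripper_width: 12.1
row [ 0.0029 -0.0015  0.2218] [0.0009 0.0015 0.0008] rows>= 2.7
[ 33.6175  15.1337  97.5439  -0.029   67.4796 111.5611]
```

```bash
python3 -m jog '0.002 -0.001 0.06 0 0 0;0.002 -0.001 0.12 0 0 0;0.002 -0.001 0.18 0 0 0;0.002 -0.001 0.21 0 0 0;0.002 -0.001 0.221 0 0 0;0.002 -0.001 0.221 0 0 0;0.002 -0.001 0.221 0 0 0' ; for i in 1 2; do python3 -m jog '0 0 0.002 0 0 0;0 0 0.004 0 0 0;0 0 0.004 0 0 0'; done
```

```text
time_s: 24.27
ee_pos: [435.9, 302.2, 103.8]
ee_rot: [179.9, 0.1, 12.0]
force: [0.0, 0.7, -2.6]
gripper_width: 11.4
time_s: 24.52
ee_pos: [436.5, 302.3, 102.5]
ee_rot: [180.0, -0.0, 12.0]
force: [0.0, -0.1, -1.8]
gripper_width: 11.8
time_s: 24.77
ee_pos: [436.5, 302.4, 100.5]
ee_rot: [180.0, -0.0, 12.0]
force: [0.1, -0.3, -3.4]
gripper_width: 11.7
```

```bash
python3 -m jog '0 0 0.002 0 0 0;0 0 0.003 0 0 0;0 0 0.003 0 0 0'; python3 -m jog '0 0 0.001 0 0 0;0 0 0.002 0 0 0;0 0 0.002 0 0 0'
```

```text
time_s: 25.02
ee_pos: [436.6, 302.5, 100.0]
ee_rot: [180.0, -0.1, 12.0]
force: [-0.6, -1.1, 4.4]
gripper_width: 11.3
time_s: 25.27
ee_pos: [436.7, 302.6, 99.9]
ee_rot: [180.0, -0.1, 12.0]
force: [-1.8, -2.1, 7.9]
gripper_width: 11.9
```

```bash
python3 -m jog '0 0 0 0 0 0;0 0 0 0 0 0;0 0 0 0 0 0;0 0 0 0 0 0;0 0 0 0 0 0;0 0 0 0 0 0' 0.6 && python3 -m jog '0 0 -0.04 0 0 0;0 0 -0.1 0 0 0;0 0 -0.18 0 0 0;0 0 -0.26 0 0 0;0 0 -0.34 0 0 0;0 0 -0.4 0 0 0;0 0 -0.4 0 0 0' 1; python3 -m jog '0 0 0 0 0 0;0 0 0 0 0 0;0 0 0 0 0 0'; python3 - <<'E'
from h import *
a=grab_frame("side");cv2.imwrite("pics/s9.png",a[:,:,::-1])
E
```

```text
time_s: 25.77
ee_pos: [436.7, 302.6, 99.7]
ee_rot: [180.0, -0.1, 12.0]
force: [-0.8, 0.5, 0.0]
gripper_width: 48.8
time_s: 26.35
ee_pos: [438.9, 304.3, 306.9]
ee_rot: [-179.7, -0.8, 12.0]
force: [1.0, -0.4, 0.4]
gripper_width: 91.0
time_s: 26.6
ee_pos: [438.5, 304.0, 305.8]
ee_rot: [-179.8, -0.7, 12.0]
force: [-0.6, -0.2, 0.3]
gripper_width: 91.1
```

View pics/s9.png

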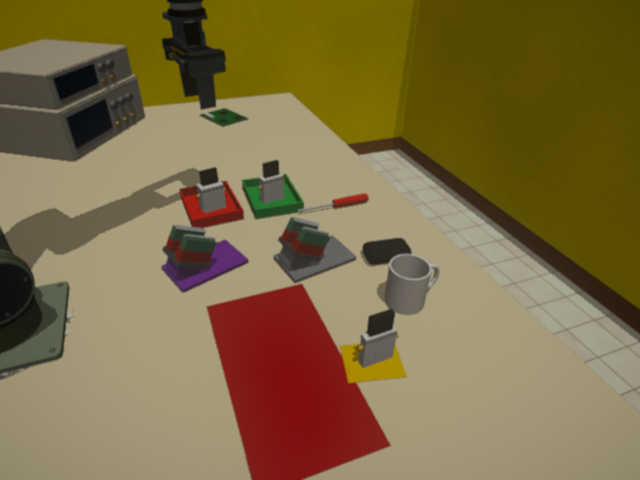

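Both modules stand upright in their trays at (210,190) and (271,183), and everything else is where it was.

```bash
python3 -c "
from workcell import *
print(job_done())"
```

```text
the job is handed in; nothing more can be done
None
```

I gauged both modules from the red mat, one after the other, put them in their trays and handed the job in at 26.6 s, well inside the 72 s limit.

- **First module (about 26 mm thick):** it passed the green go jaws and was stopped by the red no-go jaws. Contact came about 26 mm inside the mouth at up to 9 N. It stands in the green tray.
- **Second module (about 35 mm thick):** it was stopped at the mouth of the go jaws, about 1 mm outside, also at under 9 N. It stands in the red tray.

The last side picture shows both modules upright in their trays and the gripper clear of everything. The module on the yellow pad, the mug, mouse, screwdriver and the purple look-alike gauge appear unmoved.

- **Lean direction:** the task says the gauge's mouth faces the robot's right, but the pictures showed it leaning away from the robot. I used the pictures. An overlay in the wrist camera fitted to about a millimetre.
- **Stop depths:** both stops came about 1 mm deeper than the nominal figures. That is within the calibration error and does not change either result.

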